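# Pop the push-to-open cupboard and swing its door wide

## Robot

A 7-joint arm with a two-finger parallel gripper is mounted at the origin on the work surface. World frame = base frame: x ahead of the robot, y to its left, z up, the work surface at z = 0. Lengths are in m, angles in rad, forces in N, time in s.
With the tool pointing down it reaches from about 0.4 to 0.85 m from the base axis. Payload 10.4 kg.
Tool frame: the origin (TCP) lies at the very end of the fingers, on their centre line; the grasp point (between the pads) lies 19 mm behind it (r.pinch_z is the distance from the TCP to the grasp point, in m); z points along the fingers, y is the direction in which the jaws open and shut (so a half turn about z gives the same grasp; the last joint's range is limited). The gripper opens to 85 mm and grips with 20 to 120 N. Pads are 22 mm wide; open, the fingers measure 114 mm over their backs; the gripper's body (76 mm by 85 mm) begins 54 mm behind the grasp point. The pads swing forward as they close: fully open they stand 13 mm farther back than shut.
Start: joints at [-1.283, 0.332, -0.065, 1.46, 0.022, 1.35, -0.088], TCP at [0.191, 0.595, 0.231] pointing down, gripper open.
Joint ranges: [-2.6, 2.6], [-0.5, 2.12], [-1.47, 1.34], [0.16, 2.42], [-1.27, 4.41], [0.06, 2.06], [-2.6, 2.6]. Speed limits (rad/s): [2.22, 2.22, 2.79, 2.79, 3.14, 3.14, 3.14].

## Interface

Orientations are given as a unit quaternion [w, x, y, z].
In Python, from workcell import r gives the robot as it stands.
- The arm moves only by the shell command python3 -m handwheel 'ROWS'. ROWS is JSON, a list of rows, each a list of 7 numbers: the opening, from 0 (shut) to 1 (fully open), then the shift along the tool's x, y, z in mm, then the turn, a rotation vector about the tool's x, y, z in degrees. In form: [[hand, x, y, z, wx, wy, wz], ...]. A call has 1 to 20 rows; each row shifts and turns the commanded pose from where the row before left it, along the tool's axes as they then stand; what a row does not reach is not made up. A row lasts 1/10 s, in which the tool goes at most 50 mm and 8.59 degrees, less where a joint would pass 70% of its speed; a pose out of reach is approached as far as the arm can. A call with a gripper value outside its range is refused whole. The fingers move at their own pace and stop on an object; the grip force is fixed at half the most. Time passes only in rows, so rows that do not move let the fingers close. It gives the time, the measured TCP pose, the force and the opening at its end, in the units of the state.
- r.get_obs(): the state, without advancing time (a new reading comes with each control period).
- r.capture(name): name is "side" or "top" or "wrist"; returns the picture (400x640x3 uint8, red, green, blue); there is no depth.
- r.get_calibration(name): a dict with "intrinsics" (3x3 intrinsics, pixels), "position" and "orientation" of the camera in the world. Camera axes: x right, y up, looking along -z (the intrinsics and any distortion apply to the point x, -y, -z); pixel columns grow to the right and rows downward; lengths in m; the calibration is good to about 2 mm. The wrist camera is an equidistant fisheye: a pixel r from the principal point sees the ray r / f radians off the axis. A picture is of the moment at which its call begins: read the wrist's pose just before it. get_calibration takes no time and is no camera call; for the wrist camera it gives the pose at the moment of the call.
- r.close_job(): hands the job in, once; it reports no verdict.
Trained networks look in the newest picture that a camera, given by its name, has taken for a name from the list of things; names that differ only in an ending like _2 or _b are one class to them, and where a whole thing is asked for, a point or a joint stands for the part that bears it (a point fixed in the world has none). Each returns a list of dicts, best first, with "confidence" (0 to 1); they miss things now and then, are a little off and sometimes report something else, mostly with a low value. They report only what shows in the picture. A call takes as long as a camera call.
- r.cut_out(camera, thing): "pixels" (400x640 bool, what is visible of it) and "box" ([left, top, right, bottom] in pixels, round what is visible of it).
- r.place_of(camera, thing): "pixel" ([column, row] in pixels: a listed point, or the origin of a listed thing).
The state is a dict: "time": time; "qpos": joint angles; "qvel": joint speeds; "joint_torque": joint torques, N m; "tool_pos": TCP position; "tcp_rot": TCP orientation; "ft_force": force on the tool from outside, world axes, zero at the start; "moment": the same for the moment, N m; "gripper_width": finger opening in m.
Only numpy, scipy, OpenCV 4.12 (cv2) and the standard library are available. Lean on these libraries where they do the work, as an engineer would, in place of code of your own. Each camera call takes 0.05 s, during which the arm holds its last target.

## Task

Open the small topping cupboard, which has no handle: press its red door with a fingertip near the top of its free edge until the touch catch gives, let go so that the spring pushes the door ajar on its own, then reach behind its free edge and push it wide open, about square to the front of the cupboard or beyond. Only touch and push: do not pinch the door between the fingers or force it, and leave the jug, the bottle, the jar and the stack of cups standing where they are.

Things in the scene. Friction and masses are not known exactly. Their poses are not given: they have to be found in the camera images.
- cupboard: White box fixed to the counter, 220 mm deep, 220 wide, 270 high; origin at the centre of its underside, z up. Its front (own -x, 110 mm from the origin) looks to the robot's left (room +y, within 0.4 rad). The hinge is on its own +y side, the corner farther from the robot, where a dark steel plate shows on top. The shelf of jars inside is 30 mm behind the front edge. The top is bare.
- door (a joint): Door angle, rad: 0 shut and latched (8 mm off the box), negative pressed in, growing as it opens; 1.57 is square to the front, stop at 1.9. The catch trips at about -0.015 (3 mm at the free edge; stop at -0.034), with about 4 N near the free edge, twice that at mid-width. Let go, it springs in about 1 s to about 0.5 (it follows a slow finger). Beyond that it swings lightly and stays where left.
- press_spot (a point): Point on the red outer face of the door, 24 mm in from the free edge, at 241 mm height (25 mm below the door's top edge), moving with the door: a good place to press, towards the box.
- door_back (a point): Point at the top edge of the door's white inner face, 160 mm from the hinge line, 266 mm high, moving with the door: below it, on the inner face, is a good place to push the ajar door wider. At 0.5 rad the clear gap there between door and box front is about 85 mm, open from above.
- door_hinge (a point): Point on the door's vertical hinge line, level with the top edge of the door (266 mm). The line lies in the plane of the inner face; the door reaches 216 mm from it and is 16 mm thick, from 2 to 266 mm height.
- door_skin: The red outer leaf of the door, 220 mm wide, 264 mm high, 8 mm thick. Its origin is on the hinge line at counter height; with the door shut its axes are those of the cupboard.
- door_liner: The white inner leaf of the same door, 8 mm thick, fixed to the red one, about 9 mm smaller at the edges. Origin as the red leaf. A striker pin stands 69 mm proud of it, 178 mm from the hinge, at 115 mm height.
- syrup_jug: Loose, to be left alone: dark blue jug, 116 mm across, 250 mm high, with a loop handle. Origin at the centre of its underside.
- squeeze_bottle: Loose, to be left alone: red squeeze bottle with a white nozzle, 64 mm across, 210 mm high. Origin at the centre of its underside.
- sprinkle_jar: Loose, to be left alone: jar with a blue lid, 84 mm across, 115 mm high. Origin at the centre of its underside.
- cup_stack: Loose, to be left alone: stack of white paper cups, 84 mm across, 122 mm high. Origin at the centre of its underside.

How it is judged:
By the outcome, as a careful person would: the job done as asked, in the order asked, and still so for the second after the job is handed in, with the robot touching nothing.
It also fails if it takes over 48 s, if anything falls off the work surface, if the arm or the gripper's body presses on something with over 40 N, if the wrist force passes 120 N, or if a joint passes its speed limit or range.

## Working session

There is one attempt and no reset: what is moved stays moved. The work goes in short steps, Python scripts to look and compute and a shell command to move; the robot and the scene stay as the last step left them, time stands still between calls to the robot, and variables do not carry over. Pictures are saved under pics/ and viewed, and the job is handed in when it is done.

```bash
ls; mkdir -p pics
cat > h.py <<'E'
import numpy as np, cv2
from workcell import r
from scipy.spatial.transform import Rotation as R
def rot(q): return R.from_quat([q[1],q[2],q[3],q[0]]).as_matrix()
def cam(n):
    c=r.get_calibration(n); return c,np.array(c["intrinsics"]),np.array(c["position"]),rot(c["orientation"])
def ray(n,px):
    c,K,p,M=cam(n); x=(px[0]-K[0,2])/K[0,0]; y=(px[1]-K[1,2])/K[1,1]
    d=M@np.array([x,-y,-1.]); return p,d/np.linalg.norm(d)
def atz(n,px,z):
    p,d=ray(n,px); return p+d*(z-p[2])/d[2]
def proj(n,X):
    c,K,p,M=cam(n); v=M.T@(np.array(X)-p); return [K[0,2]+K[0,0]*v[0]/-v[2],K[1,2]+K[1,1]*-v[1]/-v[2]]
def tri(a,pa,b,pb):
    p,d=ray(a,pa);q,e=ray(b,pb)
    s=np.linalg.lstsq(np.c_[d,-e],q-p,rcond=None)[0]
    A=p+s[0]*d;B=q+s[1]*e; return (A+B)/2,np.linalg.norm(A-B)
def snap(n,f):
    im=r.capture(n); cv2.imwrite('pics/'+f,im[:,:,::-1]); return im
E
python3 - <<'E'
from h import *
np.set_printoptions(precision=3,suppress=True)
for n in ("side","top","wrist"):
    c=r.get_calibration(n); print(n,{k:np.round(v,3).tolist() if not isinstance(v,str) else v for k,v in c.items()})
    snap(n,n+'0.png')
for n in ("side","top"):
    for t in ("press_spot","door_back","door_hinge","cupboard","door_skin","syrup_jug","squeeze_bottle","sprinkle_jar","cup_stack"):
        print(n,t,[(np.round(o["pixel"],1).tolist(),round(o["confidence"],2)) for o in r.place_of(n,t)][:3])
o=r.get_obs();print(o)
E
```

```text
pics
side {'intrinsics': [[366.152, 0.0, 315.087], [0.0, 366.152, 200.158], [0.0, 0.0, 1.0]], 'position': [0.762, -0.215, 1.205], 'orientation': [0.903, 0.147, 0.068, 0.398]}
top {'intrinsics': [[451.034, 0.0, 322.985], [0.0, 451.034, 198.43], [0.0, 0.0, 1.0]], 'position': [0.369, -0.02, 1.389], 'orientation': [0.711, 0.05, -0.032, -0.701]}
wrist {'intrinsics': [[309.707, 0.0, 316.011], [0.0, 309.707, 201.865], [0.0, 0.0, 1.0]], 'position': [0.116, 0.619, 0.373], 'orientation': [0.798, -0.128, -0.092, 0.581]}
side press_spot [([302.1, 193.8], 0.69)]
side door_back [([305.5, 200.0], 0.67)]
side door_hinge [([341.9, 245.5], 0.92)]
side cupboard []
side door_skin [([337.7, 262.1], 0.88)]
side syrup_jug [([370.2, 124.7], 0.58)]
side squeeze_bottle [([394.6, 156.2], 0.67)]
side sprinkle_jar [([428.8, 185.5], 0.72)]
side cup_stack [([190.4, 250.2], 0.93), ([304.3, 201.3], 0.51)]
top press_spot [([330.6, 207.7], 0.83)]
top door_back [([338.6, 197.5], 0.98), ([450.6, 277.4], 0.61)]
top door_hinge [([341.1, 134.1], 0.91)]
top cupboard []
top door_skin []
top syrup_jug [([200.1, 247.7], 0.82)]
top squeeze_bottle [([205.1, 196.8], 0.96)]
top sprinkle_jar []
top cup_stack [([448.8, 278.3], 0.7)]
{'time': 1.05, 'qpos': array([-1.283,  0.332, -0.065,  1.46 ,  0.022,  1.35 , -0.089]), 'qvel': array([-0.   , -0.   , -0.001,  0.002,  0.   , -0.001,  0.002]), 'joint_torque': array([ -0.   , -62.524,   0.048, -39.184,   0.016,   0.002,   0.   ]), 'tool_pos': array([0.191, 0.595, 0.231]), 'tcp_rot': array([-0.   ,  0.155,  0.988,  0.   ]), 'ft_force': array([-0.228, -0.437,  1.309]), 'moment': array([ 0.044, -0.01 , -0.008]), 'gripper_width': 0.08561175599586293}
```

View pics/side0.png

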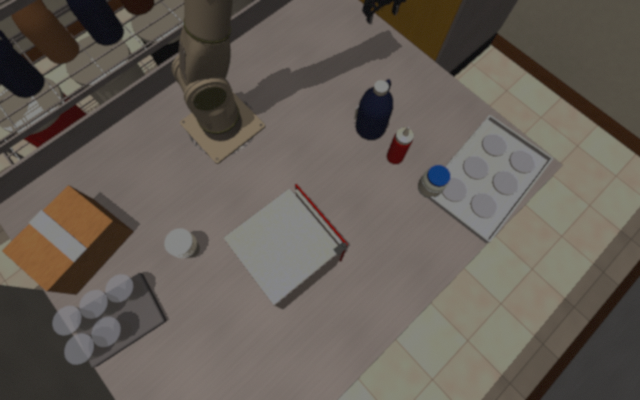

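View pics/top0.png

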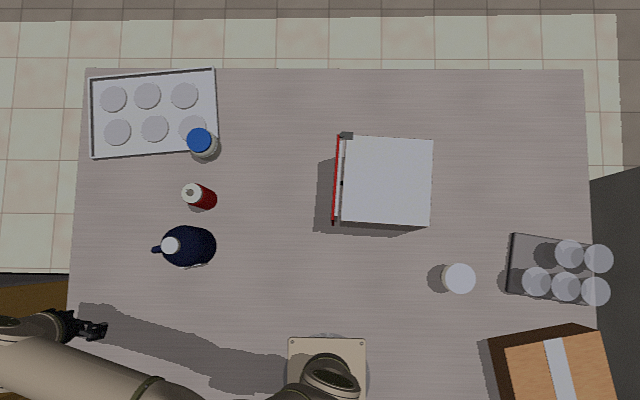

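View pics/wrist0.png

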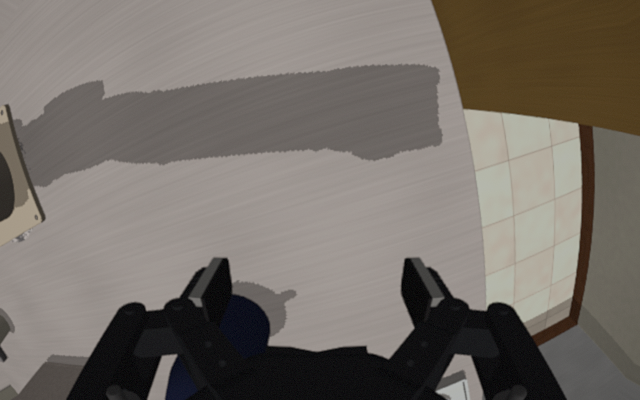

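Run:
```python
from h import *
np.set_printoptions(precision=3,suppress=True)
print('hinge',tri("side",[341.9,245.5],"top",[341.1,134.1]), atz("side",[341.9,245.5],.266),atz("top",[341.1,134.1],.266))
print('back', tri("side",[305.5,200],"top",[338.6,197.5]), atz("side",[305.5,200],.266),atz("top",[338.6,197.5],.266))
print('press', tri("side",[302.1,193.8],"top",[330.6,207.7]), atz("side",[302.1,193.8],.241),atz("top",[330.6,207.7],.241))
for n,s,t in (("jug",[370.2,124.7],[200.1,247.7]),("bot",[394.6,156.2],[205.1,196.8])): print(n,atz("side",s,0),atz("top",t,0))
print("jar",atz("side",[428.8,185.5],0)); print("cups",atz("side",[190.4,250.2],0),atz("top",[448.8,278.3],0.0))
print(rot(r.get_obs()["tcp_rot"]))
```

```text
hinge (array([ 0.664, -0.036,  0.272]), np.float64(0.005405767433735623)) [ 0.662 -0.037  0.266] [ 0.667 -0.034  0.266]
back (array([ 0.505, -0.027,  0.27 ]), np.float64(0.0053051717510258535)) [ 0.505 -0.024  0.266] [ 0.504 -0.029  0.266]
press (array([ 0.479, -0.011,  0.241]), np.float64(0.004769153219611426)) [ 0.478 -0.013  0.241] [ 0.48  -0.009  0.241]
jug [0.375 0.407 0.   ] [0.375 0.394 0.   ]
bot [0.525 0.38  0.   ] [0.533 0.385 0.   ]
jar [0.685 0.386 0.   ]
cups [ 0.305 -0.37   0.   ] [ 0.294 -0.366  0.   ]
[[-0.952  0.306 -0.   ]
 [ 0.306  0.952  0.   ]
 [ 0.     0.    -1.   ]]
```

The side picture shows the cupboard's white top at about (285,245), with the red door's free end near (297,188) and its hinge near (342,250). The top picture shows the door edge-on from (338,135) to (333,224). The cups stand to its right, and the bottle, jug and jar are well to its left. The triangulated hinge, back and press points agree to about 5 mm, and the door tilts about 0.05 rad. Next I raise the hand, turn it and shut the fingers.

```bash
python3 -m handwheel '[[0,0,0,-21,0,0,8.3],[0,0,0,-21,0,0,8.3],[0,0,0,-21,0,0,8.3],[0,0,0,-21,0,0,8.3],[0,0,0,-21,0,0,8.3],[0,0,0,-21,0,0,8.3],[0,0,0,-21,0,0,8.3],[0,0,0,-21,0,0,8.3],[0,0,0,-21,0,0,8.3]]'
python3 -m handwheel '[[0,-35,21,0,0,0,0],[0,-35,21,0,0,0,0],[0,-35,21,0,0,0,0],[0,-35,21,0,0,0,0],[0,-35,21,0,0,0,0],[0,-35,21,0,0,0,0],[0,-35,21,0,0,0,0],[0,-35,21,0,0,0,0],[0,-35,21,0,0,0,0],[0,-35,21,0,0,0,0],[0,-35,21,0,0,0,0],[0,-35,21,0,0,0,0],[0,-35,21,0,0,0,0],[0,-35,21,0,0,0,0],[0,-35,21,0,0,0,0],[0,0,0,0,0,0,0],[0,0,0,0,0,0,0]]'
python3 - <<'E'
from h import *
o=r.get_obs();print(o["time"],o["qpos"].round(2),rot(o["tcp_rot"]).round(3).tolist(),o["ft_force"].round(1),o["tool_pos"].round(4))
snap("wrist","wrist1.png");snap("side","side1.png");snap("top","top1.png")
E
```

```text
time: 1.95
tool_pos: [0.1911, 0.595, 0.4213]
tcp_rot: [-0.0, 0.724, 0.689, 0.0]
ft_force: [-0.0, -0.2, 0.0]
gripper_width: -0.0002
time: 3.65
tool_pos: [0.483, 0.0562, 0.4203]
tcp_rot: [-0.0, 0.723, 0.691, 0.0]
ft_force: [-0.1, 0.1, 0.2]
gripper_width: -0.0001
3.65 [-0.89 -0.05  0.66  1.49  0.03  1.69 -0.27] [[0.046, 0.999, 0.0], [0.999, -0.046, 0.0], [0.0, 0.0, -1.0]] [-0.1  0.1  0.2] [0.483  0.0562 0.4203]
```

View pics/wrist1.png

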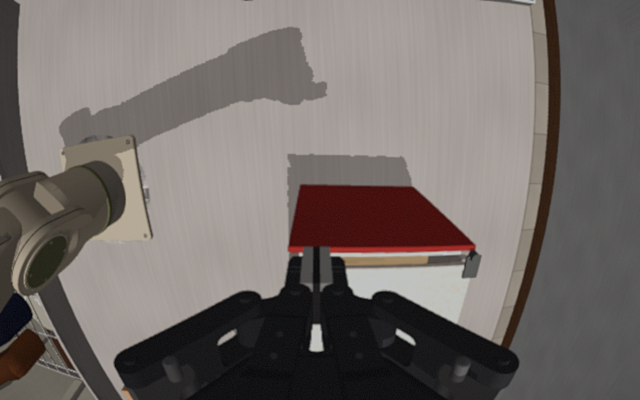

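View pics/top1.png

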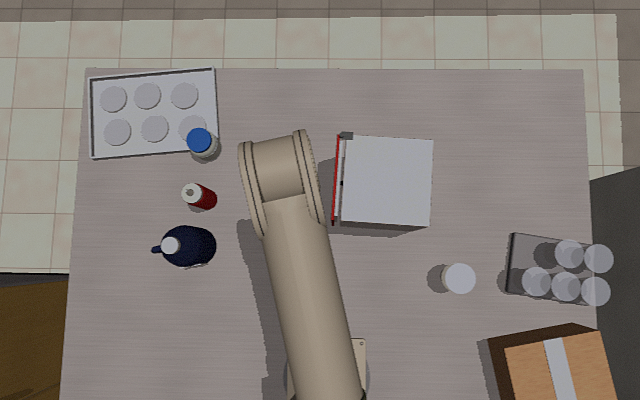

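View pics/side1.png

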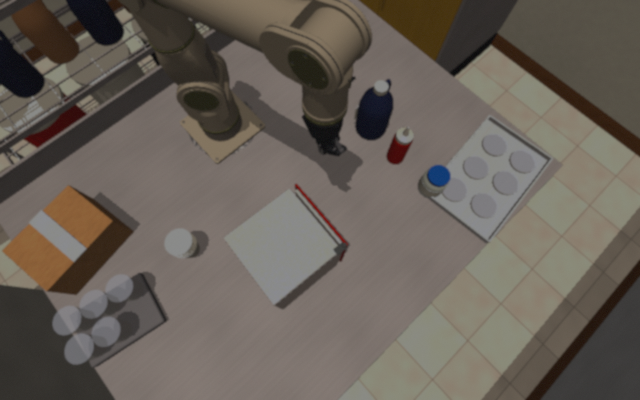

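The wrist picture shows the whole red door. Its top edge runs from (289,249) at the free end to (474,248) at the hinge, the closed fingers are just above it at column 316, and nothing is in the way. The other two pictures show the arm clear of the jug and bottle. I'll check the edge with the fisheye.

```bash
cat >> h.py <<'E'
def wray(px):
    c,K,p,M=cam("wrist"); v=np.array([px[0]-K[0,2],px[1]-K[1,2]])/K[0,0]; t=np.linalg.norm(v)
    s=np.sin(t)*v/t; d=M@np.array([s[0],-s[1],-np.cos(t)]); return p,d
def watz(px,z):
    p,d=wray(px); return (p+d*(z-p[2])/d[2]).round(4)
E
python3 - <<'E'
from h import *
im=cv2.imread('pics/wrist1.png')
print('free',watz([289,249],.266),'hingeend',watz([474,248],.266))
for t,z in (("press_spot",.241),("door_back",.266),("door_hinge",.266)):
    print(t,[(np.round(o["pixel"],1).tolist(),round(o["confidence"],2),watz(o["pixel"],z)) for o in r.place_of("wrist",t)][:2])
crop=cv2.resize(im[170:300,270:500],None,fx=3,fy=3,interpolation=cv2.INTER_NEAREST);cv2.imwrite('pics/w1c.png',crop)
E
```

```text
free [ 0.4513 -0.0116  0.266 ] hingeend [ 0.6664 -0.025   0.266 ]
press_spot []
door_back [([338.8, 260.9], 0.64, array([ 0.5046, -0.0288,  0.266 ]))]
door_hinge [([470.5, 256.4], 0.73, array([ 0.6636, -0.0365,  0.266 ]))]
```

View pics/w1c.png

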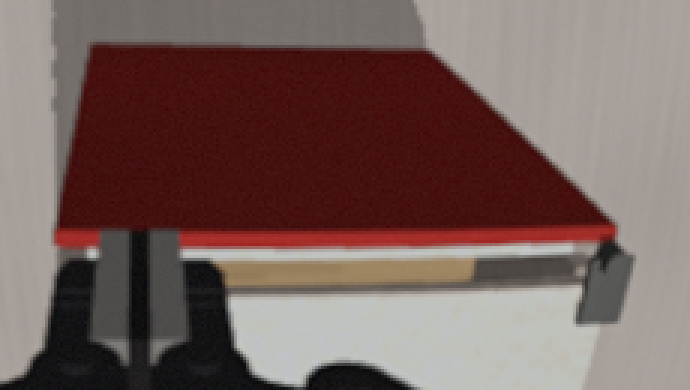

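```bash
python3 -m handwheel '[[0,0,-4,36,0,0,0.5],[0,0,-4,36,0,0,0.5],[0,0,0,37,0,0,0],[0,0,0,37,0,0,0],[0,0,0,37,0,0,0],[0,-13,0,0,0,0,0],[0,-13,0,0,0,0,0],[0,-13,0,0,0,0,0],[0,0,0,0,0,0,0],[0,0,0,0,0,0,0]]'
python3 - <<'E'
from h import *
snap("wrist","wrist2.png"); snap("side","side2.png")
E
```

```text
time: 4.95
tool_pos: [0.4731, 0.018, 0.2385]
tcp_rot: [0.0, 0.729, 0.685, 0.001]
ft_force: [-0.1, 0.3, -1.0]
gripper_width: -0.0001
```

View pics/wrist2.png

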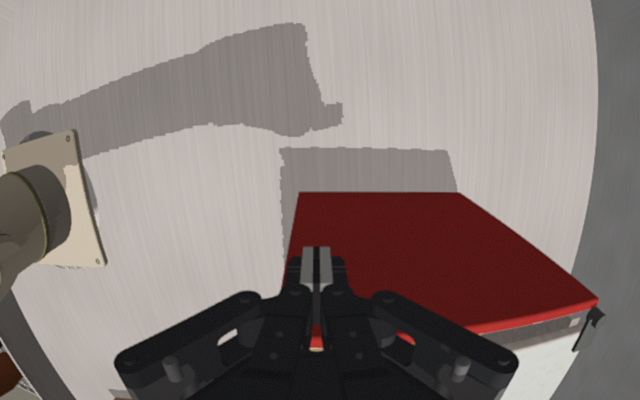

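The fingertips are in front of the red face, next to its free edge at column 290. I'll creep in and watch the force.

```bash
python3 -m handwheel '[[0,-3,0,0,0,0,0],[0,-3,0,0,0,0,0],[0,-3,0,0,0,0,0],[0,-2,0,0,0,0,0],[0,0,0,0,0,0,0]]'; python3 -m handwheel '[[0,-2,0,0,0,0,0],[0,0,0,0,0,0,0]]';  python3 -m handwheel '[[0,-2,0,0,0,0,0],[0,0,0,0,0,0,0]]'
```

```text
time: 5.55
tool_pos: [0.4718, 0.0069, 0.2373]
tcp_rot: [-0.0, 0.729, 0.685, 0.0]
ft_force: [-0.3, 0.7, 0.3]
gripper_width: -0.0
time: 5.75
tool_pos: [0.4717, 0.0051, 0.2373]
tcp_rot: [-0.0, 0.728, 0.685, 0.0]
ft_force: [-0.3, -0.4, -0.3]
gripper_width: 0.0002
time: 5.95
tool_pos: [0.4716, 0.003, 0.2373]
tcp_rot: [-0.0, 0.729, 0.685, 0.0]
ft_force: [1.0, -0.2, 0.6]
gripper_width: -0.0001
```

```bash
for i in 1 ; do python3 -m handwheel '[[0,-1.5,0,0,0,0,0],[0,0,0,0,0,0,0]]'; python3 -m handwheel '[[0,-1,0,0,0,0,0],[0,0,0,0,0,0,0]]';  python3 -m handwheel '[[0,-1,0,0,0,0,0],[0,0,0,0,0,0,0]]'; done
```

```text
time: 6.15
tool_pos: [0.4715, 0.0016, 0.2373]
tcp_rot: [-0.0, 0.728, 0.685, 0.0]
ft_force: [-0.7, -0.5, -0.3]
gripper_width: 0.0001
time: 6.35
tool_pos: [0.4714, 0.0007, 0.2373]
tcp_rot: [-0.0, 0.728, 0.685, 0.0]
ft_force: [0.1, 0.7, 0.1]
gripper_width: -0.0001
time: 6.55
tool_pos: [0.4713, 0.0, 0.2373]
tcp_rot: [-0.0, 0.728, 0.685, 0.0]
ft_force: [-0.3, 2.0, 0.2]
gripper_width: 0.0003
```

```bash
python3 -m handwheel '[[0,-1,0,0,0,0,0],[0,0,0,0,0,0,0]]';python3 -m handwheel '[[0,-1,0,0,0,0,0],[0,0,0,0,0,0,0]]'; python3 -m handwheel '[[0,-1,0,0,0,0,0],[0,0,0,0,0,0,0]]'
```

```text
time: 6.75
tool_pos: [0.4712, -0.0009, 0.2373]
tcp_rot: [-0.0, 0.728, 0.685, 0.0]
ft_force: [-0.9, 3.7, 0.2]
gripper_width: -0.0002
time: 6.95
tool_pos: [0.4711, -0.002, 0.2373]
tcp_rot: [-0.0, 0.728, 0.685, 0.0]
ft_force: [-2.0, 3.2, 1.3]
gripper_width: 0.0002
time: 7.15
tool_pos: [0.471, -0.0032, 0.2373]
tcp_rot: [-0.0, 0.728, 0.685, -0.0]
ft_force: [-3.0, 2.5, 1.0]
gripper_width: 0.0003
```

The force rose to 3.7 N and then fell while the travel went on past 3 mm, so the catch has tripped. I'll let go and lift clear.

```bash
python3 -m handwheel '[[0,10,0,0,0,0,0],[0,30,0,0,0,0,0],[0,40,0,0,0,0,0],[0,40,0,0,0,0,0],[0,10,0,-30,0,0,0],[0,0,0,-40,0,0,0],[0,0,0,-40,0,0,0],[0,0,0,-30,0,0,0],[0,0,0,0,0,0,0],[0,0,0,0,0,0,0],[0,0,0,0,0,0,0],[0,0,0,0,0,0,0]]'
python3 - <<'E'
from h import *
snap("wrist","wrist3.png"); snap("side","side3.png");snap("top","top3.png")
for n in ("side","top","wrist"):
  for t,z in (("press_spot",.241),("door_back",.266),("door_hinge",.266)):
    print(n,t,[(np.round(o["pixel"],1).tolist(),round(o["confidence"],2),(watz(o["pixel"],z) if n=="wrist" else atz(n,o["pixel"],z).round(4))) for o in r.place_of(n,t)][:2])
print(r.get_obs()["qpos"].round(2))
E
```

```text
time: 8.35
tool_pos: [0.4788, 0.1265, 0.3762]
tcp_rot: [-0.0, 0.728, 0.685, -0.001]
ft_force: [0.1, 0.7, -0.1]
gripper_width: -0.0002
side press_spot [([304.4, 193.4], 0.56, array([ 0.4815, -0.0078,  0.241 ]))]
side door_back [([306.9, 202.3], 0.93, array([ 0.5124, -0.0252,  0.266 ]))]
side door_hinge []
top press_spot [([331.9, 207.8], 0.57, array([ 0.4802, -0.0124,  0.241 ]))]
top door_back [([337.4, 196.2], 0.92, array([ 0.5071, -0.026 ,  0.266 ])), ([212.9, 149.3], 0.75, array([0.624 , 0.2933, 0.266 ]))]
top door_hinge [([339.7, 135.7], 0.96, array([ 0.6624, -0.0301,  0.266 ]))]
wrist press_spot []
wrist door_back [([334.5, 5.9], 0.42, array([0.5051, 0.2881, 0.266 ]))]
wrist door_hinge [([480.2, 323.3], 0.96, array([ 0.666 , -0.0421,  0.266 ]))]
[-0.96 -0.02  0.6   1.56  0.01  1.6  -0.42]
```

View pics/wrist3.png

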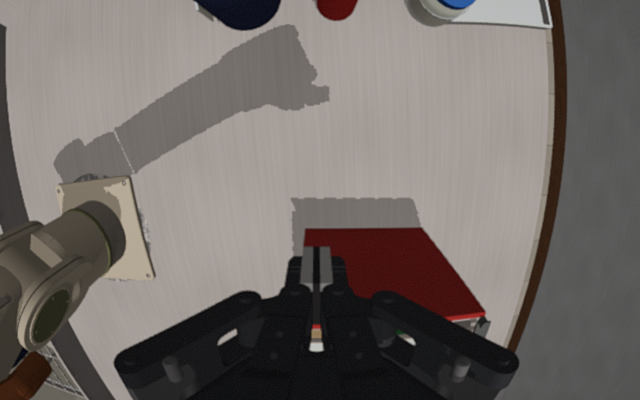

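View pics/side3.png

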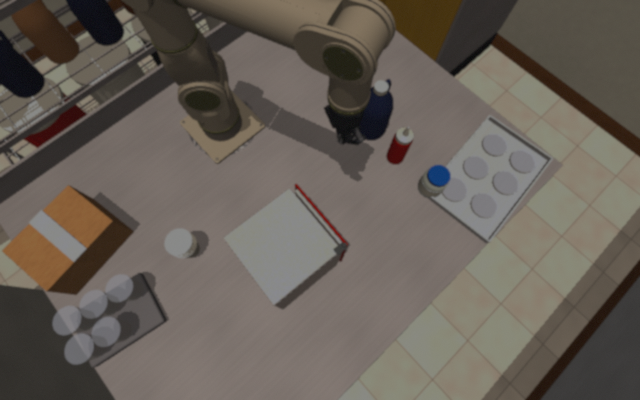

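All three views show the door still shut, with the free edge at (297,188) in the side picture, so the catch did not trip. I'll go back and press deeper.

```bash
python3 -m handwheel '[[0,0,0,35,0,0,0],[0,0,0,35,0,0,0],[0,0,0,35,0,0,0],[0,0,0,34,0,0,0],[0,-40,-6,0,0,0,0],[0,-40,0,0,0,0,0],[0,-30,0,0,0,0,0],[0,-10,0,0,0,0,0],[0,0,0,0,0,0,0],[0,0,0,0,0,0,0]]'
```

```text
time: 9.95
tool_pos: [0.4659, 0.0084, 0.2383]
tcp_rot: [-0.0, 0.728, 0.686, 0.0]
ft_force: [-0.3, 0.1, -0.1]
gripper_width: 0.0002
```

```bash
python3 -m handwheel '[[0,-3,0,0,0,0,0],[0,-2,0,0,0,0,0],[0,0,0,0,0,0,0]]'; for i in 1; do python3 -m handwheel '[[0,-2,0,0,0,0,0],[0,0,0,0,0,0,0]]'; done
```

```text
time: 10.25
tool_pos: [0.4655, 0.0024, 0.2382]
tcp_rot: [0.0, 0.728, 0.685, -0.0]
ft_force: [0.0, 0.1, 0.4]
gripper_width: 0.0004
time: 10.45
tool_pos: [0.4654, 0.0002, 0.2383]
tcp_rot: [-0.0, 0.728, 0.685, 0.0]
ft_force: [-0.2, -0.0, -1.3]
gripper_width: -0.0001
```

```bash
python3 -m handwheel '[[0,-1,0,0,0,0,0],[0,0,0,0,0,0,0]]'; python3 -m handwheel '[[0,-1,0,0,0,0,0],[0,0,0,0,0,0,0]]'; python3 -m handwheel '[[0,-1,0,0,0,0,0],[0,0,0,0,0,0,0]]';python3 -m handwheel '[[0,-1,0,0,0,0,0],[0,0,0,0,0,0,0]]'
```

```text
time: 10.65
tool_pos: [0.4653, -0.0005, 0.2383]
tcp_rot: [-0.0, 0.728, 0.685, 0.0]
ft_force: [0.9, 2.2, 0.1]
gripper_width: 0.0
time: 10.85
tool_pos: [0.4651, -0.0017, 0.2383]
tcp_rot: [-0.0, 0.728, 0.685, 0.0]
ft_force: [-1.7, 2.2, -0.9]
gripper_width: -0.0002
time: 11.05
tool_pos: [0.465, -0.0028, 0.2383]
tcp_rot: [-0.0, 0.728, 0.685, -0.0]
ft_force: [-1.7, 4.2, -0.3]
gripper_width: -0.0003
time: 11.25
tool_pos: [0.4649, -0.0038, 0.2382]
tcp_rot: [-0.0, 0.728, 0.685, -0.0]
ft_force: [-2.7, 4.0, 0.3]
gripper_width: -0.0
```

```bash
python3 -m handwheel '[[0,-1,0,0,0,0,0],[0,0,0,0,0,0,0]]'; python3 -m handwheel '[[0,-1,0,0,0,0,0],[0,0,0,0,0,0,0]]'; python3 -m handwheel '[[0,0.5,0,0,0,0,0],[0,2,0,0,0,0,0],[0,3,0,0,0,0,0],[0,3,0,0,0,0,0],[0,3,0,0,0,0,0]]'; python3 -m handwheel '[[0,3,0,0,0,0,0],[0,3,0,0,0,0,0],[0,3,0,0,0,0,0]]'
python3 - <<'E'
from h import *
snap("wrist","wrist4.png");
E
```

```text
time: 11.45
tool_pos: [0.4649, -0.0049, 0.2382]
tcp_rot: [-0.0, 0.728, 0.685, -0.0]
ft_force: [-1.9, 3.2, -0.1]
gripper_width: 0.0001
time: 11.65
tool_pos: [0.4649, -0.0059, 0.2382]
tcp_rot: [-0.0, 0.728, 0.685, -0.0]
ft_force: [-2.5, 3.6, -0.6]
gripper_width: -0.0001
time: 12.15
tool_pos: [0.4661, 0.0059, 0.2385]
tcp_rot: [0.0, 0.728, 0.685, 0.0]
ft_force: [1.8, 1.1, 0.0]
gripper_width: -0.0001
time: 12.45
tool_pos: [0.4664, 0.0149, 0.2384]
tcp_rot: [0.0, 0.728, 0.685, 0.0]
ft_force: [1.4, 1.7, -0.2]
gripper_width: 0.0003
```

View pics/wrist4.png

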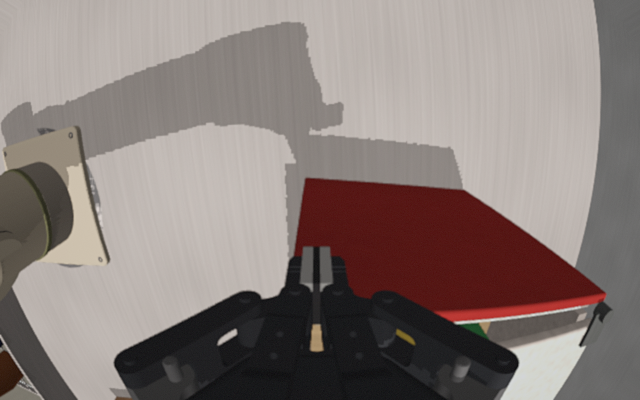

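Contact force persists while I retreat, and coloured jars show through the widening gap at about (470,328), so the catch has given. Now I back away and lift clear.

```bash
python3 -m handwheel '[[0,20,0,0,0,0,0],[0,40,0,0,0,0,0],[0,40,0,0,0,0,0],[0,25,0,0,0,0,0],[0,0,0,-40,0,0,0],[0,0,0,-45,0,0,0],[0,0,0,-45,0,0,0],[0,0,0,0,0,0,0],[0,0,0,0,0,0,0],[0,0,0,0,0,0,0],[0,0,0,0,0,0,0],[0,0,0,0,0,0,0]]'
python3 - <<'E'
from h import *
snap("wrist","wrist5.png"); snap("side","side5.png");snap("top","top5.png")
for n in ("side","top","wrist"):
  for t,z in (("door_back",.266),("door_hinge",.266)):
    print(n,t,[(np.round(o["pixel"],1).tolist(),round(o["confidence"],2),(watz(o["pixel"],z) if n=="wrist" else atz(n,o["pixel"],z).round(4))) for o in r.place_of(n,t)][:2])
E
```

```text
time: 13.7
tool_pos: [0.4736, 0.1393, 0.3675]
tcp_rot: [-0.0, 0.728, 0.685, -0.001]
ft_force: [-0.1, -0.1, 0.3]
gripper_width: 0.0005
side door_back [([331.9, 191.0], 0.97, array([0.5344, 0.0469, 0.266 ]))]
side door_hinge [([341.0, 247.5], 0.81, array([ 0.664 , -0.0426,  0.266 ])), ([190.8, 249.9], 0.35, array([ 0.4057, -0.3344,  0.266 ]))]
top door_back []
top door_hinge [([342.4, 135.0], 0.57, array([ 0.6643, -0.037 ,  0.266 ]))]
wrist door_back [([379.7, 289.8], 0.64, array([0.5302, 0.0459, 0.266 ]))]
wrist door_hinge [([484.3, 336.0], 0.64, array([ 0.6661, -0.0438,  0.266 ]))]
```

View pics/side5.png

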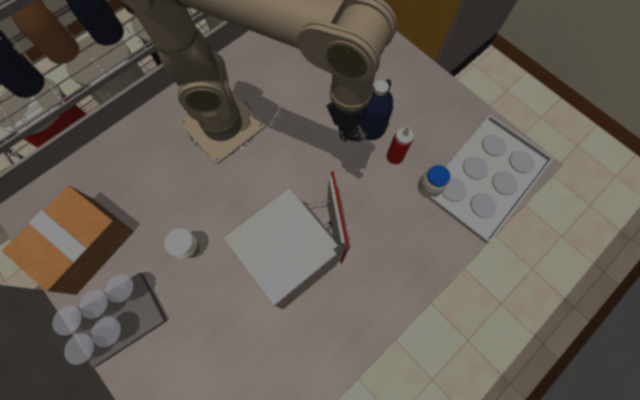

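View pics/wrist5.png

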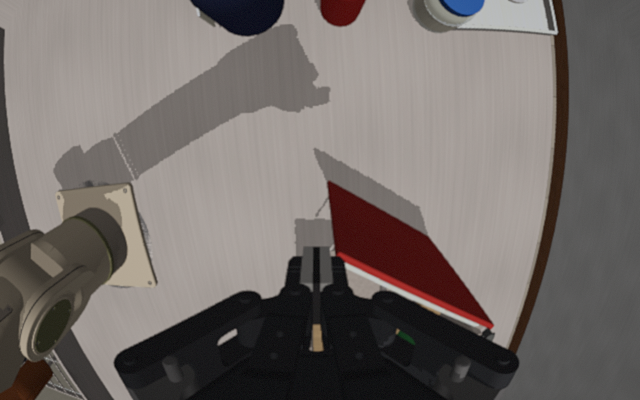

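View pics/top5.png

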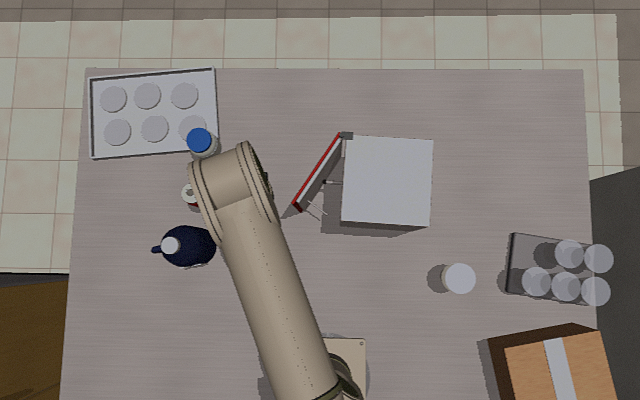

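The spring has pushed the door ajar: its free edge is at (335,175) in the side picture and (296,207) in the top one. The back and hinge points from the side and wrist cameras agree to about 4 mm and give an angle of about 0.51 rad. Next I go over the door into the gap, turning the hand to match it.

```bash
python3 -m handwheel '[[0,-30,12,0,0,0,0],[0,-30,12,0,0,0,0],[0,-30,12,0,0,0,0],[0,-30,12,0,0,0,0],[0,0,0,0,0,0,7.3],[0,0,0,0,0,0,7.3],[0,0,0,0,0,0,7.3],[0,0,0,0,0,0,7.3],[0,0,0,20,0,0,0],[0,0,0,20,0,0,0],[0,0,0,20,0,0,0],[0,0,0,0,0,0,0],[0,0,0,0,0,0,0]]'
python3 - <<'E'
from h import *
snap("wrist","wrist6.png"); snap("side","side6.png");snap("top","top6.png")
o=r.get_obs();print(o["qpos"].round(2))
u=np.array([-.84,.542]);n=np.array([.542,.84]);d=o["tool_pos"][:2]-[.6645,-.039];print("along",d@u,"normal",d@n, rot(o["tcp_rot"])[:,0])
E
```

```text
time: 15.45
tool_pos: [0.5145, 0.0167, 0.3089]
tcp_rot: [-0.0, 0.878, 0.479, 0.0]
ft_force: [0.4, -0.8, 0.2]
gripper_width: 0.0001
[-0.84  0.04  0.75  1.66 -0.03  1.46 -0.66]
along 0.15580015342595896 normal -0.03425024883963158 [0.5403386  0.84144676 0.00123936]
```

View pics/wrist6.png

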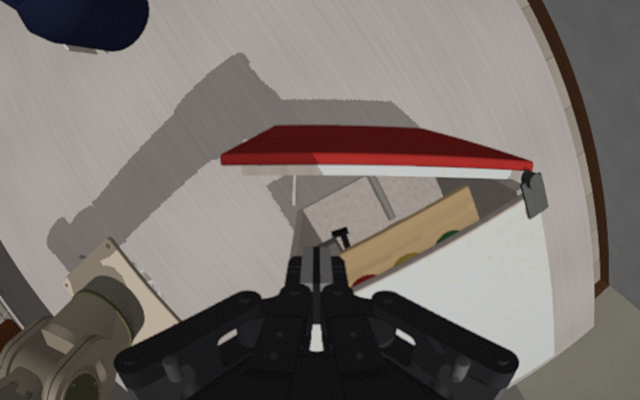

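View pics/side6.png

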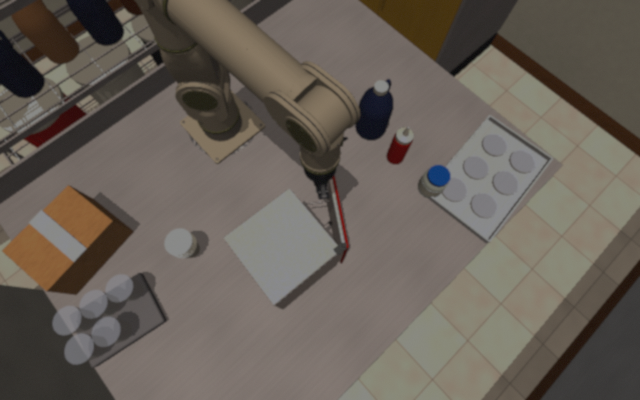

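The tip is over the gap: the door's top edge runs level from (222,160) to (532,165), and the fingers sit between it and the box, over no fittings. Now I go down and make contact.

```bash
python3 -m handwheel '[[0,0,0,24,0,0,0],[0,0,0,24,0,0,0],[0,0,0,24,0,0,0],[0,0,0,0,0,0,0],[0,6,0,0,0,0,0],[0,6,0,0,0,0,0],[0,0,0,0,0,0,0]]'
python3 -m handwheel '[[0,4,0,0,0,0,0],[0,4,0,0,0,0,0],[0,4,0,0,0,0,0],[0,0,0,0,0,0,0]]'
```

```text
time: 16.3
tool_pos: [0.522, 0.0281, 0.2375]
tcp_rot: [0.0, 0.877, 0.48, 0.001]
ft_force: [0.4, -0.3, 0.2]
gripper_width: -0.0
time: 16.7
tool_pos: [0.5277, 0.0375, 0.2363]
tcp_rot: [0.0, 0.877, 0.48, -0.0]
ft_force: [-0.4, -0.8, -0.2]
gripper_width: -0.0
```

Clear of everything, and close to contact. Now the arc about the hinge.

```bash
python3 -m handwheel '[[0,8,0,0,0,0,3],[0,11,0,0,0,0,4],[0,11,0,0,0,0,4],[0,11,0,0,0,0,4],[0,11,0,0,0,0,4],[0,11,0,0,0,0,4],[0,11,0,0,0,0,4],[0,11,0,0,0,0,4]]'
python3 - <<'E'
from h import *
snap("wrist","wrist7.png")
o=r.get_obs();x=rot(o["tcp_rot"])[:,0][:2];d=o["tool_pos"][:2]-[.6645,-.039];print(o["qpos"].round(2),"toolframe normal",d@x,"along",d@np.array([-x[1],x[0]]),"yaw",np.pi/2-np.arctan2(x[1],x[0])-.06)
E
```

```text
time: 17.5
tool_pos: [0.5883, 0.0953, 0.2362]
tcp_rot: [-0.0, 0.974, 0.226, -0.0]
ft_force: [-1.0, 0.0, -0.3]
gripper_width: -0.0001
[-0.86  0.32  0.78  1.57 -0.23  1.35 -1.17] toolframe normal -0.008304569376016627 along 0.15485959409930494 yaw 1.0573161065217442
```

View pics/wrist7.png

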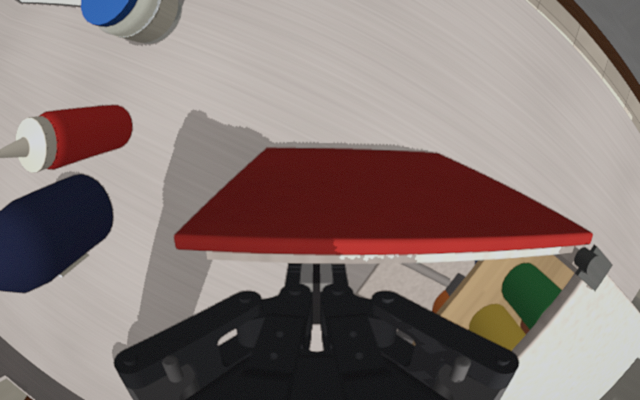

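The door is moving with the fingers, flat against them; its top edge at row 240 is parallel to the hand, and the angle is about 1.06 rad. I'll continue.

```bash
python3 -m handwheel '[[0,11,0,0,0,0,4],[0,11,0,0,0,0,4],[0,11,0,0,0,0,4],[0,11,0,0,0,0,4],[0,11,0,0,0,0,4],[0,11,0,0,0,0,4],[0,9,0,0,0,0,3.3],[0,7,0,0,0,0,2.6],[0,6,0,0,0,0,2.2],[0,4,0,0,0,0,1.5],[0,4,0,0,0,0,1.5],[0,0,0,0,0,0,0]]'
python3 - <<'E'
from h import *
snap("wrist","wrist8.png");snap("top","top8.png")
o=r.get_obs();x=rot(o["tcp_rot"])[:,0][:2];d=o["tool_pos"][:2]-[.6645,-.039];print(o["qpos"].round(2),"toolframe normal",d@x,"along",d@np.array([-x[1],x[0]]),"yaw",np.pi/2-np.arctan2(x[1],x[0])-.06)
E
```

```text
time: 18.75
tool_pos: [0.6812, 0.112, 0.2362]
tcp_rot: [0.0, 0.997, -0.077, -0.0]
ft_force: [0.9, 0.9, -0.6]
gripper_width: -0.0
[-0.76  0.59  0.84  1.29 -0.43  1.44 -1.68] toolframe normal -0.006783243833615646 along 0.151796664276896 yaw 1.6638859012362037
```

View pics/wrist8.png

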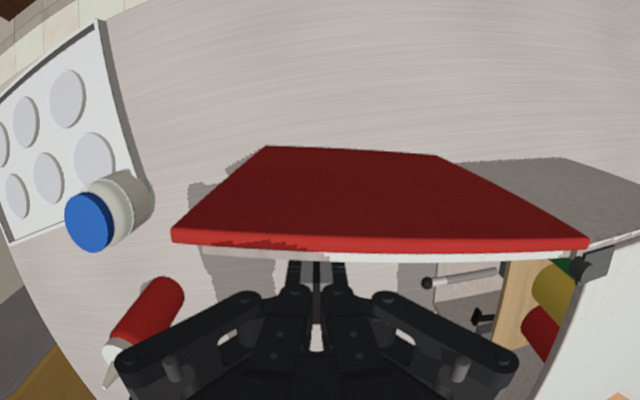

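The door stands at about 1.67 rad, its edge parallel to the hand from (172,237) to (588,243). The bottle and jar are upright and clear. I'll back off and go up.

```bash
python3 -m handwheel '[[0,-5,0,0,0,0,0],[0,-15,0,0,0,0,0],[0,-20,0,0,0,0,0],[0,0,0,-30,0,0,0],[0,0,0,-40,0,0,0],[0,0,0,-40,0,0,0],[0,-30,0,-30,0,0,0],[0,-40,0,0,0,0,0],[0,-40,0,0,0,0,0],[0,-40,0,0,0,0,0],[0,0,0,0,0,0,0],[0,0,0,0,0,0,0]]'
python3 - <<'E'
from h import *
snap("side","side9.png");snap("top","top9.png");snap("wrist","wrist9.png")
for n in ("side","top","wrist"):
  for t,z in (("door_back",.266),("door_hinge",.266),("syrup_jug",0),("squeeze_bottle",0),("sprinkle_jar",0),("cup_stack",0)):
    print(n,t,[(round(o["confidence"],2),(watz(o["pixel"],z) if n=="wrist" else atz(n,o["pixel"],z).round(3))) for o in r.place_of(n,t)][:2])
E
```

```text
time: 20.05
tool_pos: [0.4924, 0.142, 0.3768]
tcp_rot: [-0.002, 0.997, -0.075, -0.0]
ft_force: [0.5, 0.2, -0.8]
gripper_width: 0.0002
side door_back [(0.63, array([0.704, 0.117, 0.266]))]
side door_hinge [(0.58, array([ 0.66 , -0.039,  0.266]))]
side syrup_jug [(0.86, array([0.386, 0.409, 0.   ]))]
side squeeze_bottle [(0.97, array([0.522, 0.379, 0.   ]))]
side sprinkle_jar [(0.6, array([0.685, 0.387, 0.   ]))]
side cup_stack [(0.56, array([ 0.307, -0.367,  0.   ]))]
top door_back [(0.96, array([0.695, 0.115, 0.266]))]
top door_hinge [(0.56, array([ 0.664, -0.041,  0.266]))]
top syrup_jug [(0.63, array([0.381, 0.398, 0.   ]))]
top squeeze_bottle [(0.65, array([0.534, 0.389, 0.   ]))]
top sprinkle_jar []
top cup_stack [(0.79, array([ 0.303, -0.375,  0.   ]))]
wrist door_back []
wrist door_hinge []
wrist syrup_jug []
wrist squeeze_bottle [(0.97, array([0.53 , 0.378, 0.   ]))]
wrist sprinkle_jar [(0.57, array([0.6935, 0.3771, 0.    ]))]
wrist cup_stack [(0.85, array([ 0.3038, -0.3701,  0.    ]))]
```

View pics/side9.png

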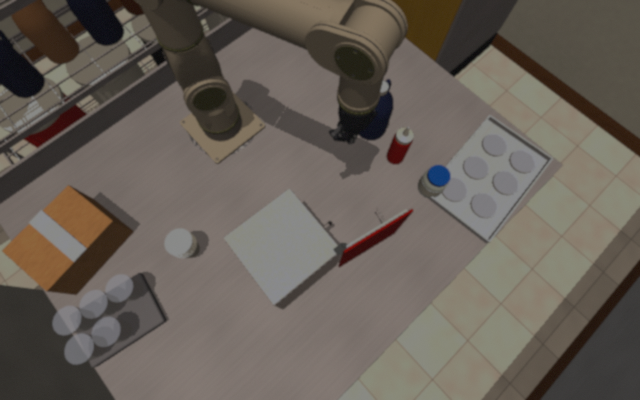

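View pics/top9.png

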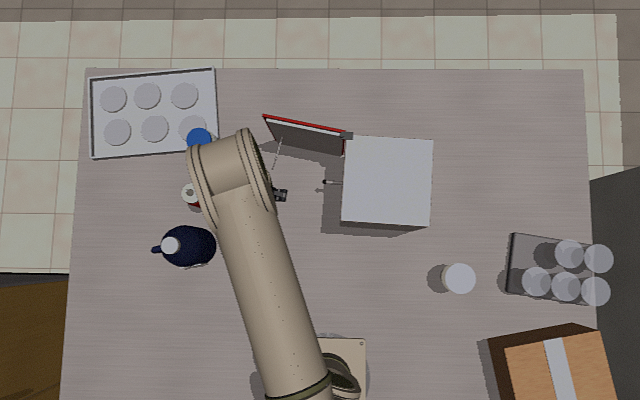

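The door stands beyond square: side and top views put the back point at about (0.70, 0.116), which is about 1.74 rad. The objects are unmoved and the arm is clear, so I'm handing in.

Run:
```python
from h import *
print(r.get_obs()["qvel"].round(3)); r.close_job()
```

```text
[-0.     0.001  0.001 -0.001  0.     0.     0.   ]
the job is handed in; nothing more can be done
```

The cupboard door is open a little past square, and I handed the job in at about 21 s of the 48 s allowed.

- **Pressing:** I pressed the red door near the top of its free edge with the closed fingertips. The first press, at about 4 N, did not trip the catch: I read the drop in force as a trip, but the pictures showed the door still shut. A second press, about 3 mm deeper, released it.
- **Ajar:** After I let go, the spring brought the door to about 0.51 rad by itself.
- **Opening:** I then reached over into the gap behind the free edge with the fingers closed and pushed the inner face round the hinge. No contact force that I read went above about 5 N, but I read it only at the end of each move.

**Last checks:** The side and top cameras put the door at about 1.74 rad. The hand's own angle at the end of the push was about 1.66 rad, and both are beyond square. The jug, bottle, jar and cups were found within about 13 mm of their first measured places, which is about as far as the cameras differ from each other, and they look upright. The top camera did not find the jar either time, so its place rests on the side and wrist views. The arm was clear of everything and at rest.

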